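# Fetch the fresh ink bottle from the tilt-out bin

### The arm

A 7-joint arm with a two-finger parallel gripper is mounted at the origin on the work surface. World frame = base frame: x ahead of the robot, y to its left, z up, the work surface at z = 0. Lengths are in m, angles in rad, forces in N, time in s.
With the tool pointing down it reaches from about 0.35 to 0.9 m from the base axis. Payload 8.1 kg.
Tool frame: the origin (TCP) lies midway between the tips of the shut fingers; the grasp point (between the pads) lies arm.grip_point_offset behind it (arm.grip_point_offset is the distance from the TCP to the grasp point, in m); y points along the fingers, z is the direction in which the jaws open and shut, and the axes are right-handed (so a half turn about y gives the same grasp; the last joint's range is limited). The gripper opens to 92 mm and grips with 3 to 60 N. Pads are 19 mm wide; open, the fingers measure 130 mm over their backs; the gripper's body (75 mm by 190 mm) begins 47 mm behind the grasp point.
Start: joints at [1.101, 0.434, 0.025, 1.573, -0.012, 1.134, -0.075], TCP at [0.224, -0.583, 0.227] pointing down, gripper open.
Joint ranges: [-2.62, 2.62], [-0.44, 2.09], [-1.27, 1.32], [0.08, 2.57], [-1.32, 4.46], [0.12, 2], [-2.74, 2.74]. Speed limits (rad/s): [2.22, 2.22, 3.01, 3.01, 3.14, 3.14, 3.14].

### API

Orientations are given as a rotation vector (axis times angle).
In Python, from cell import arm, get_image, camera_info gives the robot as it stands.
- The arm moves only by the tool carry_out, never from a script. Its argument "steps" is one flat list of numbers, 5 for each row, row after row: the opening, from 0 (shut) to 1 (fully open), then the shift along the world's x, y, z in units of 0.1 m (1.0 is 0.1 m), then the turn about the world's z in units of 45 degrees (1.0 is 45 degrees). In form: [hand, dx, dy, dz, spin, hand, dx, dy, dz, spin, ...]. A call has 1 to 12 rows; each row is the pose to reach, as a shift and turn from the pose commanded when the call began; what a row does not reach only later rows make up. A row lasts 1/10 s, in which the tool goes at most 50 mm and 8.59 degrees, less where a joint would pass 70% of its speed; a pose out of reach is approached as far as the arm can. A call with a number of a shift or a turn outside -1 to 1 is refused whole. A call with a gripper value outside its range is refused whole. The fingers move at their own pace and stop on an object; "grip_force" is the grip in N (left out, the last holds). Time passes only in rows, so rows that repeat a pose let the fingers close. It gives the time, the measured TCP pose, the force and the opening at its end, in the units of the state.
- arm.observe(): the state, without advancing time (a new reading comes with each control period).
- get_image(name): name is "side" or "top" or "wrist"; returns (picture, depth): 400x640x3 uint8, red, green, blue; 400x640 float32, m along the optical axis (not along the pixel's ray), 0 where there is no reading.
- camera_info(name): a dict with "fovy" (degrees; the focal length in pixels is half the picture's height over the tangent of half this angle, whatever the lens; pixels are square), "cx", "cy" (the principal point, pixels), "R" (3x3) and "t" (3): a world point X has camera coordinates R X + t; the wrist camera has in their place "tool_from_camera" (4x4, takes a point from camera to tool coordinates, whose origin is the TCP and whose axes are the tool frame's). Camera axes: x right, y down, z forward; pixel columns grow to the right and rows downward; lengths in m; the calibration is good to about 2 mm. A picture is of the moment at which its call begins: read the wrist's pose just before it. camera_info takes no time and is no camera call.
- arm.sign_off(): hands the job in, once; it reports no verdict.
The state is a dict: "clock": time; "joints": joint angles; "dq": joint speeds; "joint_efforts": joint torques, N m; "position": TCP position; "ee_rot": TCP orientation; "force": force on the tool from outside, world axes, zero at the start; "ft_torque": the same for the moment, N m; "width": opening from 0.0 (shut) to 1.0 (fully open).
Only numpy, scipy, OpenCV 4.12 (cv2) and the standard library are available. Lean on these libraries where they do the work, as an engineer would, in place of code of your own. Each camera call takes 0.05 s, during which the arm holds its last target. There are 200 camera calls.

### The job

At the polling desk, tip the grey supply bin fully forward by its hoop handle, take the capped ink bottle out of the row at its back, and set it down gently, standing upright, in the round steel dish. Leave the wooden stamp in the bin and leave the bin tipped open.

Things in the scene. Friction and masses are not known exactly. Their poses are not given: they have to be found in the camera images.
- bin_handle (a point): Middle of the bin's hoop handle: level steel bar 10 mm thick, 90 long, 35 above the front wall's rim, clear before and behind. Turns with the bin: z up, x to the bin's back when closed, y along the bar. Pivot line (parallel to y) 125 mm below along own z, 16 above the table. The bin tips to the robot, z tilting 0 (closed, start) to 0.65 rad (stop). Stiff hinge: pull about 10 N, stays as left.
- bottle: Fresh ink bottle, white plastic: round body 34 mm across, 46 high; cap 26 across; 63 high in all; 60 g. Origin: centre of underside; z up through the cap. Stands in the bin's back row, 108 mm behind the pivot, 50 left or right of the middle, under the housing's roof until the bin is tipped; tips with the bin. Two open, stained bottles of its size on the table are not wanted.
- stamp: Wooden stamp, other half of the back row: base 34 x 42 x 14 mm, knob 24 thick, 59 high; origin: centre of underside. Bin: 150 deep, 238 wide, floor 5 thick on pivot level, front wall 90 high, back 30, sides 88 stepping to 30; cartons to 35 high in its front half; rail 40 high, 84 behind pivot. Plywood housing 258 wide; its roof, top 166 above the table, starts 105 behind the pivot.
- dish: Round steel dish, fixed on the table left or right of the bin: 94 mm across, flat floor 88 across and 5 above the table, rim 11 high. Origin: centre of its underside, on the table. A dark rectangular ink pad tin lies on the opposite side of the bin.

How it is judged:
On the way, in this order (a step that is already met when the one before it is completed fails the run):
1. the bin is tipped forward, with the bottle still in it (angle between bin_handle's own z axis and vertical above 0.5 rad and z of bottle in the frame of bin_handle below -0.08 m), for 0.2 s.
2. the bottle is lifted out of the tipped bin in the gripper (angle between bin_handle's own z axis and vertical above 0.45 rad and z of bottle in the frame of bin_handle above -0.06 m and contact force between the fingers and bottle above 0.5 N), for 0.1 s.
3. the gripper sets the bottle down in the dish (not dropped) (horizontal distance between bottle and dish below 0.03 m and height (world z) of bottle below 0.02 m and contact force between the fingers and bottle above 0.3 N), for 0.1 s.
At the end, for the whole second after the job is handed in: The ink bottle stands upright (within 10 degrees) and at rest on the floor of the steel dish, inside the rim (within 30 mm of its centre); the bin is still tipped forward by more than 0.4 rad, and the stamp is still in its back row (horizontal distance between bottle and dish below 0.03 m and height (world z) of bottle below 0.012 m and angle between bottle's own z axis and vertical below 0.17 rad and linear speed of bottle below 0.02 m/s and angle between bin_handle's own z axis and vertical above 0.4 rad and x of stamp in the frame of bin_handle between 0.06 and 0.15 m and z of stamp in the frame of bin_handle below -0.08 m); the robot touches nothing.
It also fails if it takes over 54 s, if anything falls off the work surface, if the arm or the gripper's body presses on something with over 40 N, if the wrist force passes 120 N, or if a joint passes its speed limit or range.

## Working session

There is one attempt and no reset: what is moved stays moved. The work goes in short steps, Python scripts to look and compute and a tool call to move; the robot and the scene stay as the last step left them, time stands still between calls to the robot, and variables do not carry over. Pictures are saved under pics/ and viewed, about 8 in all and at most 12, crops included, and the job is handed in when it is done.

Besides the shell and the picture viewer there is one more tool, called in YAML: its name, and indented under it one key for each argument. carry_out: Moves the arm, as the interface text tells. Shifts and turns lie within -1 to 1; 1 stands for 0.1 m of shift or 45 degrees of turn. Its arguments: {"type":"object","properties":{"steps":{"type":"array","items":{"type":"number"}},"grip_force":{"type":"number"}},"required":["steps"]}

```bash
mkdir -p pics; ls
cat > h.py <<'E'
import numpy as np, cv2
from cell import arm, get_image, camera_info
from scipy.spatial.transform import Rotation as Rn
def cloud(name):
    s=arm.observe(); im,d=get_image(name); c=camera_info(name)
    f=200/np.tan(np.radians(c["fovy"])/2)
    v,u=np.mgrid[0:400,0:640]
    P=np.stack([(u-c["cx"])/f*d,(v-c["cy"])/f*d,d],-1)
    if name=="wrist":
        T=np.array(c["tool_from_camera"]); P=P@T[:3,:3].T+T[:3,3]
        P=P@Rn.from_rotvec(s["ee_rot"]).as_matrix().T+np.array(s["position"])
    else: P=(P-np.array(c["t"]))@np.array(c["R"])
    P[d==0]=np.nan
    return im,d,P
def save(n,im): cv2.imwrite("pics/"+n,im[...,::-1])
E
python3 - <<'E'
from h import *
s=arm.observe(); print(s, arm.grip_point_offset)
ims=[]
for n in("top","side"):
    im,d,P=cloud(n); np.savez(n,im=im,d=d,P=P); ims.append(im); print(n,camera_info(n),(d==0).mean())
for n,i in zip(("top","side"),ims): save(n+"1.png",i)
print(Rn.from_rotvec(s["ee_rot"]).as_matrix().round(3))
E
```

```text
pics
{'clock': 0.0, 'joints': array([ 1.10138183,  0.43525372,  0.02500478,  1.57406576, -0.01160222,
        1.13403366, -0.0751315 ]), 'dq': array([ 0.00043401,  0.00259929,  0.00109269, -0.00120737, -0.00078326,
       -0.00109413,  0.00104772]), 'joint_efforts': array([-1.39261294e-03, -6.67848945e+01,  9.84028950e-01, -3.14458537e+01,
       -6.06968324e-02,  4.28771158e-02,  1.82161334e-04]), 'position': array([ 0.22389976, -0.58297318,  0.22593839]), 'ee_rot': array([-0.37529564,  2.02309282, -2.01990239]), 'force': array([-0.21963071,  0.19230244,  0.39131361]), 'ft_torque': array([ 0.04489482, -0.03989414, -0.03481926]), 'width': 1.0020120010696412} 0.0188
top {'fovy': 57.79474414716372, 'cx': 319.6793754978126, 'cy': 200.3646504248233, 'R': array([[ 0.02102615, -0.99976617,  0.0050494 ],
       [-0.99781028, -0.02130127, -0.06261714],
       [ 0.06271006, -0.00372174, -0.99802485]]), 't': array([-0.0116162 ,  0.56211855,  0.91758714])} 0.0037890625
side {'fovy': 57.344146205470324, 'cx': 318.1775305423875, 'cy': 198.5908343369506, 'R': array([[-0.98556527, -0.16867662, -0.01446721],
       [-0.10746361,  0.68934825, -0.71641508],
       [ 0.13081542, -0.70451912, -0.69752429]]), 't': array([0.5723257 , 0.13170563, 0.9303289 ])} 0.0040625
[[-0.934 -0.001  0.359]
 [-0.359  0.001 -0.934]
 [ 0.    -1.    -0.002]]
```

View pics/top1.png

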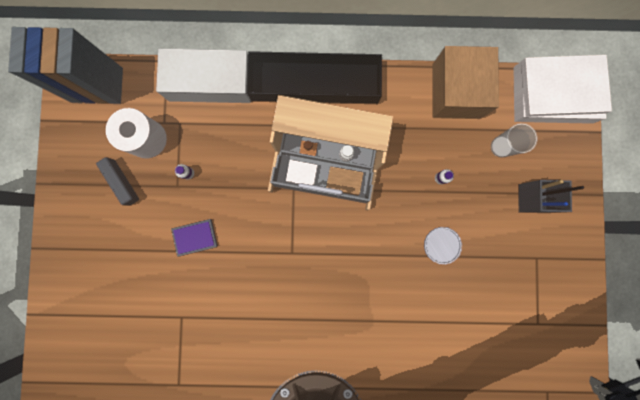

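View pics/side1.png

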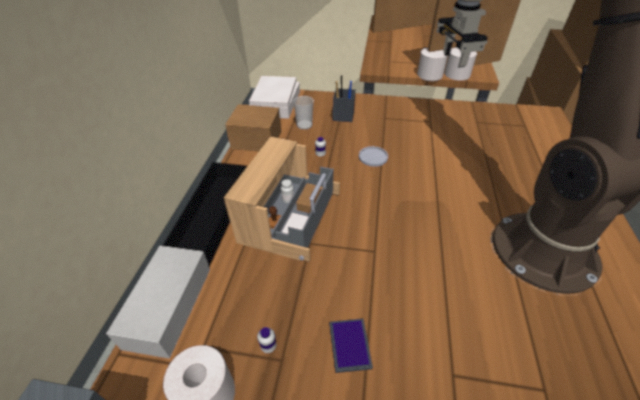

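Top view: bin at about (325,170), handle bar near (320,188), stamp (309,147), white bottle (347,152) in the right half (-y), dish (443,245), stained bottles (183,171) and (446,176). Side view agrees.

Run:
```python
from h import *
z=np.load("top.npz"); im,P=z["im"],z["P"]
def reg(m,n):
    q=P[m]; print(n,len(q),np.nanmean(q,0).round(4),np.nanmin(q,0).round(3),np.nanmax(q,0).round(3)); return q
v,u=np.mgrid[0:400,0:640]
box=(u>262)&(u<400)&(v>90)&(v<215)
Z=P[...,2]
roof=box&(abs(Z-.166)<.006)
q=reg(roof,"roof")[:,:2].astype(np.float32); print(cv2.minAreaRect(q), cv2.boxPoints(cv2.minAreaRect(q)).round(4))
fr=box&(v>165)&(Z>.12)&(Z<.155)
q=reg(fr,"handle"); r=cv2.minAreaRect(q[:,:2].astype(np.float32));print(r,cv2.boxPoints(r).round(4))
rim=box&(v>160)&(Z>.095)&(Z<.115)
q=reg(rim,"rim"); r=cv2.minAreaRect(q[:,:2].astype(np.float32));print(r,cv2.boxPoints(r).round(4))
# dish
m=(u>415)&(u<470)&(v>220)&(v<272)
h=cv2.cvtColor(im,cv2.COLOR_RGB2HSV)
dm=m&(h[...,1]<70)&(h[...,2]>100)
q=reg(dm,"dish"); print(cv2.minEnclosingCircle(q[:,:2].astype(np.float32)))
b=(u>335)&(u<360)&(v>140)&(v<165)&(h[...,1]<60)&(h[...,2]>170)
q=reg(b,"bottle")
c=im[90:215,255:405]; s=cv2.resize(c,None,fx=5,fy=4.5*1.0,interpolation=cv2.INTER_CUBIC)
zz=np.load("side.npz")["im"][130:260,220:350]; s2=cv2.resize(zz,None,fx=4,fy=4)
save("crop.png",s)
print([ (vv,uu,P[vv,uu].round(3)) for vv,uu in((184,300),(188,320),(191,340),(186,310))])
```

```text
roof 4232 [ 0.7234 -0.0222  0.1662] [ 0.643 -0.155  0.16 ] [0.785 0.111 0.171]
((0.7141925096511841, -0.02032408118247986), (0.2582923173904419, 0.10223879665136337), 80.46670532226562) [[ 0.6424 -0.1392]
 [ 0.7432 -0.1562]
 [ 0.786   0.0986]
 [ 0.6852  0.1155]]
handle 197 [0.581  0.0015 0.1451] [ 0.569 -0.047  0.122] [0.592 0.05  0.149]
((0.5814252495765686, 0.0017266348004341125), (0.09799522161483765, 0.01005376037210226), 80.91283416748047) [[ 0.5687 -0.0459]
 [ 0.5787 -0.0474]
 [ 0.5941  0.0493]
 [ 0.5842  0.0509]]
rim 258 [ 0.5868 -0.0035  0.1046] [ 0.558 -0.138  0.095] [0.653 0.118 0.114]
((0.5965864658355713, -0.0119752436876297), (0.09247478097677231, 0.2588014304637909), 4.507045269012451) [[ 0.5403  0.1134]
 [ 0.5607 -0.1446]
 [ 0.6528 -0.1373]
 [ 0.6325  0.1207]]
dish 1126 [ 0.4531 -0.3211  0.0062] [ 0.404 -0.373 -0.004] [ 0.501 -0.272  0.016]
((0.4530187249183655, -0.32261723279953003), 0.05098501592874527)
bottle 134 [ 0.6795 -0.0614  0.0781] [ 0.665 -0.076  0.02 ] [ 0.708 -0.047  0.088]
[(184, 300, array([0.59 , 0.046, 0.143])), (188, 320, array([0.582, 0.001, 0.145])), (191, 340, array([ 0.576, -0.044,  0.144])), (186, 310, array([0.586, 0.023, 0.144]))]
```

View pics/crop.png

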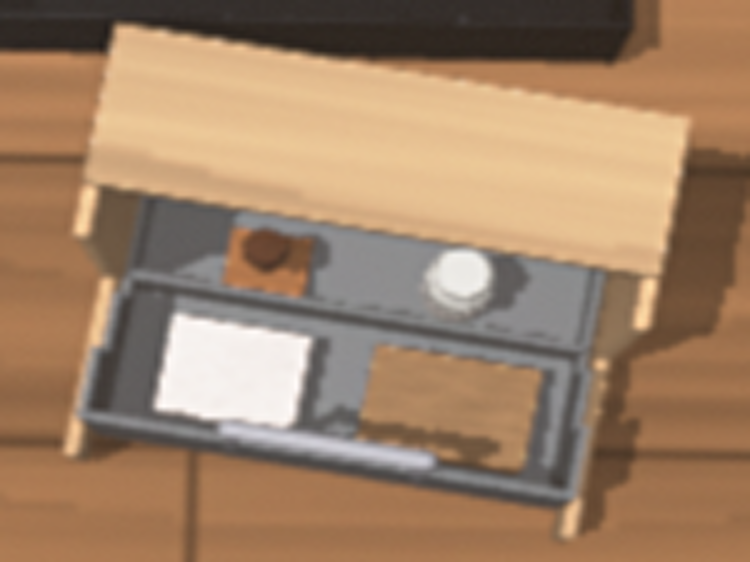

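carry_out:
  steps: [1,0.3,0.5,0,0.11,1,0.6,1,0,0.22,1,0.6,1,0,0.22]

```text
clock: 0.4
position: [0.2874, -0.4786, 0.2264]
ee_rot: [-0.535, 1.914, -1.909]
force: [0.3, -0.5, -0.1]
width: 1.004
```

carry_out:
  steps: [1,0.3,0.5,0,0.11,1,0.6,1,0,0.22,1,0.6,1,0,0.22]

```text
clock: 0.7
position: [0.3469, -0.3787, 0.2267]
ee_rot: [-0.677, 1.803, -1.8]
force: [-0.1, -0.6, -0.5]
width: 0.996
```

carry_out:
  steps: [1,0.3,0.5,0,0.11,1,0.6,1,0,0.22,1,0.6,1,0,0.22]

```text
clock: 1.0
position: [0.4066, -0.2786, 0.2268]
ee_rot: [-0.807, 1.689, -1.687]
force: [0.4, 0.9, 0.0]
width: 0.999
```

carry_out:
  steps: [1,0.3,0.5,0,0.11,1,0.6,1,0,0.22,1,0.6,1,0,0.22]

```text
clock: 1.3
position: [0.4664, -0.1784, 0.2269]
ee_rot: [-0.924, 1.571, -1.569]
force: [0.4, -0.2, 0.3]
width: 1.0
```

carry_out:
  steps: [1,0.3,0.5,0,0.11,1,0.6,1,0,0.22,1,0.6,1,0,0.22]

```text
clock: 1.6
position: [0.5261, -0.0781, 0.2268]
ee_rot: [-1.031, 1.45, -1.448]
force: [-0.7, 0.0, -0.4]
width: 0.997
```

carry_out:
  steps: [0.6,0.3,0.4,0,0.11,0.6,0.55,0.84,0,0.22,0.4,0.55,0.84,0,0.22,0.4,0.55,0.84,0,0.22]

```text
clock: 2.0
position: [0.5793, 0.0019, 0.2261]
ee_rot: [-1.127, 1.331, -1.329]
force: [-0.8, -0.3, -0.4]
width: 0.705
```

carry_out:
  steps: [0.4,0.02,0,-0.3,0.01,0.4,0.02,0,-0.6,0.01,0.4,0.02,0,-0.9,0.01,0.3,0.02,0,-1,0.01,0.25,0.02,0,-1,0.01,0.25,0.02,0,-1,0.01]

```text
clock: 2.6
position: [0.5817, 0.0, 0.1279]
ee_rot: [-1.128, 1.326, -1.327]
force: [0.9, -0.5, 0.8]
width: 0.256
```

Run:
```python
from h import *
s=arm.observe(); print(s["joints"].round(3),s["position"],s["width"],Rn.from_rotvec(s["ee_rot"]).as_matrix()[:,2])
im,d,P=cloud("side"); save("s2.png",cv2.resize(im[120:270,200:380],None,fx=4,fy=4))
```

```text
[ 0.211  0.504 -0.427  1.771  0.255  0.92  -0.485] [5.81688803e-01 2.65865746e-05 1.27868622e-01] 0.25644020307127713 [ 0.98712959 -0.15991784  0.00120383]
```

View pics/s2.png

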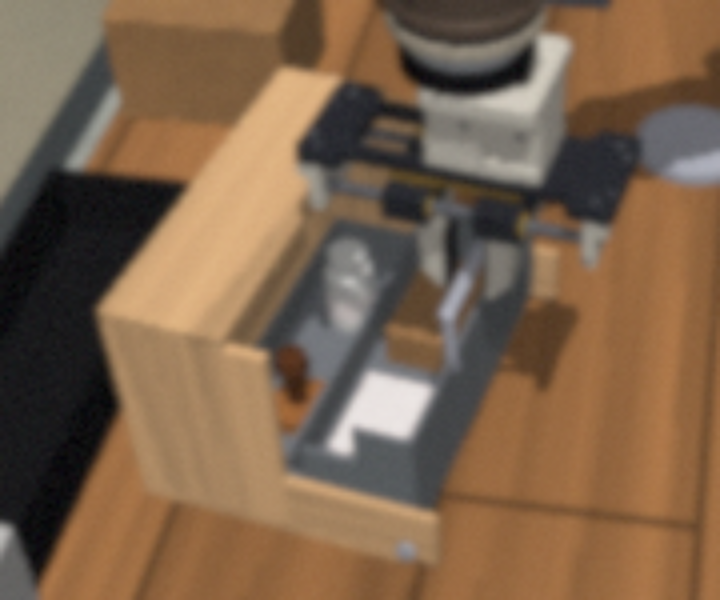

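carry_out:
  steps: [0.25,-0.08,0.013,0,0,0.25,-0.18,0.03,0,0,0.25,-0.28,0.045,-0.02,0,0.25,-0.38,0.06,-0.04,0,0.25,-0.48,0.08,-0.08,0,0.25,-0.58,0.095,-0.12,0,0.25,-0.68,0.11,-0.17,0,0.25,-0.76,0.125,-0.22,0,0.25,-0.81,0.13,-0.25,0,0.25,-0.83,0.135,-0.25,0,0.25,-0.83,0.135,-0.25,0]

```text
clock: 3.75
position: [0.5014, 0.0143, 0.1034]
ee_rot: [-1.122, 1.32, -1.329]
force: [11.1, -0.8, -6.5]
width: 0.249
```

Run:
```python
from h import *
im,d,P=cloud("side"); save("s3.png",cv2.resize(im[120:270,200:380],None,fx=4,fy=4))
```

```text
(no output)
```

View pics/s3.png

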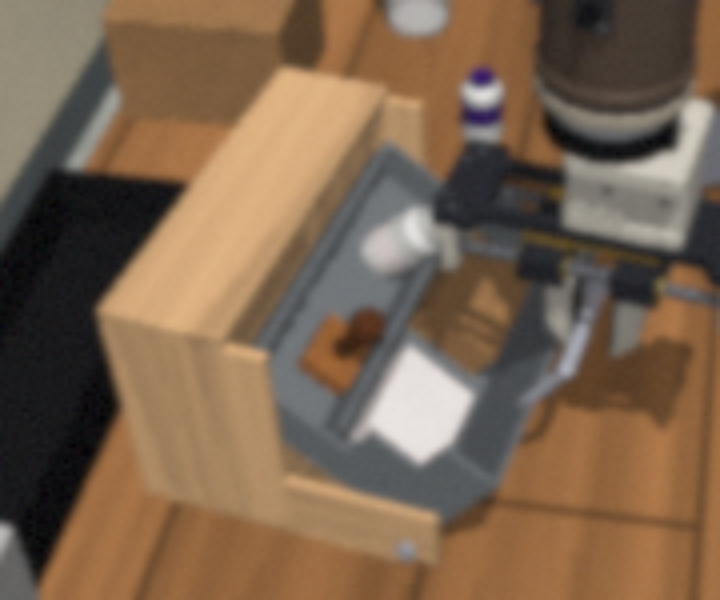

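carry_out:
  steps: [0.25,-0.03,0.005,-0.01,0,0.25,-0.05,0.008,-0.01,0,0.25,-0.05,0.008,-0.01,0]

```text
clock: 4.1
position: [0.4999, 0.0145, 0.103]
ee_rot: [-1.117, 1.317, -1.331]
force: [23.2, -2.4, -15.3]
width: 0.253
```

carry_out:
  steps: [0.3,0.08,-0.013,0,0,0.35,0.11,-0.018,0,0,0.35,0.11,-0.018,0.15,0,0.35,0.11,-0.018,0.4,0,0.4,0.11,-0.018,0.8,0,0.4,0,-0.3,1,-0.19,0.6,-0.1,-0.7,1,-0.38,0.6,-0.2,-1,1,-0.57,0.6,-0.2,-1,1,-0.76,0.65,-0.2,-1,1,-0.95,0.65,-0.2,-1,1,-1]

```text
clock: 5.2
position: [0.4722, -0.0851, 0.201]
ee_rot: [-0.598, 1.867, -1.867]
force: [-0.7, 0.6, -0.5]
width: 0.649
```

carry_out:
  steps: [0.65,0,-0.5,0.1,-0.19,0.65,0,-1,0.2,-0.38,0.65,0,-1,0.2,-0.57,0.65,0,-1,0.2,-0.76,0.65,0,-1,0.2,-0.95,0.65,0,-1,0.2,-1]

```text
clock: 5.8
position: [0.4724, -0.1846, 0.2209]
ee_rot: [-0.176, -2.136, 2.135]
force: [-0.5, 0.8, 0.7]
width: 0.652
```

Run:
```python
from h import *
s=arm.observe(); print(s["clock"],s["joints"].round(3),s["position"],Rn.from_rotvec(s["ee_rot"]).as_matrix()[:,2])
im,d,P=cloud("top"); np.savez("top2",im=im,d=d,P=P); save("t3.png",cv2.resize(im[90:290,250:500],None,fx=3,fy=3))
v,u=np.mgrid[0:400,0:640]; Z=P[...,2]
h=cv2.cvtColor(im,cv2.COLOR_RGB2HSV)
b=(u>325)&(u<375)&(v>130)&(v<190)&(h[...,1]<40)&(h[...,2]>185)&(Z>.08)
q=P[b]; print(len(q),q.mean(0),q.min(0),q.max(0)); k=q[:,2]>np.percentile(q[:,2],80); print(q[k].mean(0)); print(v[b].mean(),u[b].mean())
m=(u>255)&(u<400)&(v>185)&(v<225)&(Z>.1)
q=P[m]; r=cv2.minAreaRect(q[:,:2].astype(np.float32)); print("handle",r,q.mean(0))
m=(u>410)&(u<475)&(v>215)&(v<275)&(h[...,1]<70)&(h[...,2]>100)
c,_=cv2.findContours(m.astype(np.uint8),cv2.RETR_EXTERNAL,cv2.CHAIN_APPROX_NONE)
c=max(c,key=len); print(cv2.fitEllipse(c)); print(cv2.minEnclosingCircle(P[m][:,:2].astype(np.float32)))
```

```text
5.8 [ 0.356  0.256 -0.11   1.856  0.032  1.032 -1.502] [ 0.4724018  -0.18460197  0.22087643] [-1.64245862e-01 -9.86419363e-01 -3.70766337e-04]
263 [ 0.63086038 -0.05272543  0.12422883] [ 0.60141805 -0.06876708  0.09809211] [ 0.66403629 -0.03780502  0.14123344]
[ 0.61661255 -0.05189689  0.13612743]
168.25855513307985 343.58555133079847
handle ((0.5419697165489197, -0.008804872632026672), (0.08184660226106644, 0.2601270079612732), 1.7877981662750244) [ 0.51473966 -0.05577446  0.22957914]
((422.787353515625, 241.98577880859375), (28.37190818786621, 52.44150161743164), 175.18247985839844)
((0.47778335213661194, -0.2154422551393509), 0.08563926815986633)
```

View pics/t3.png

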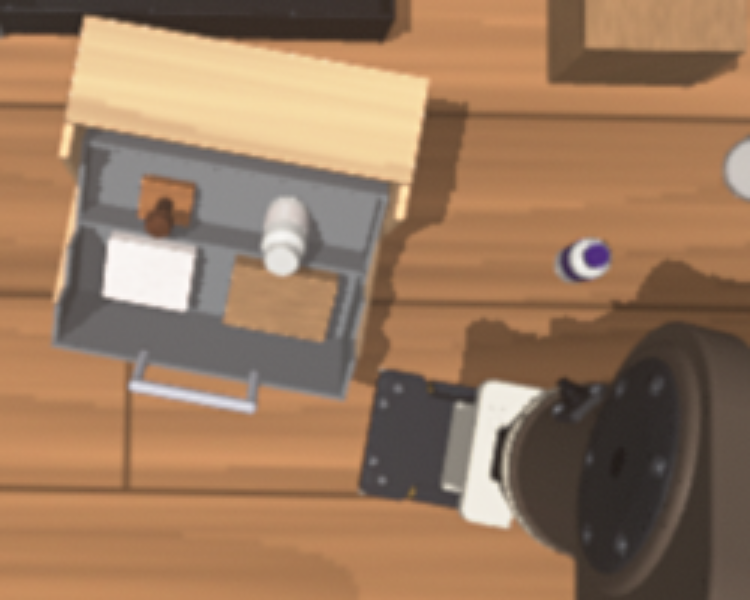

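Top view: bin tipped to its stop, bottle leaning towards the robot with its cap at crop (281,260); stamp still in place at (165,205). Now I go above the cap.

carry_out:
  steps: [0.65,0.4,0.4,0,0,0.65,0.75,0.7,0,0,0.65,0.75,0.7,0,0]

```text
clock: 6.15
position: [0.5517, -0.1084, 0.2209]
ee_rot: [-0.164, -2.148, 2.14]
force: [-0.5, 1.5, -0.2]
width: 0.647
```

carry_out:
  steps: [0.65,0.4,0.3,0,0,0.65,0.73,0.6,-0.2,0,0.65,0.73,0.6,-0.3,0,0.65,0.73,0.6,-0.3,0]

```text
clock: 6.55
position: [0.6199, -0.0536, 0.1887]
ee_rot: [-0.162, -2.139, 2.138]
force: [-0.3, -0.3, -0.6]
width: 0.65
```

Run:
```python
from h import *
s=arm.observe(); print(s["clock"],s["position"])
im,d,P=cloud("wrist"); save("w4.png",im)
h=cv2.cvtColor(im,cv2.COLOR_RGB2HSV);Z=P[...,2]
o=np.array([.5815,.001,.016]); bx=np.array([.987,-.162,0]);by=np.array([.162,.987,0])
m=(h[...,1]<45)&(h[...,2]>170)&(Z>.08)&(Z<.16)
Q=P-o; X=Q@bx; Y=Q@by; m&=(X>15)&(X<110)&(Y<-20)&(Y>-85) if 0 else (X>.015)&(X<.11)&(Y<-.02)&(Y>-.085)
print(m.sum())
c,s_=np.cos(.65),np.sin(.65)
bxx=X*c+(Z-.016)*s_; bz=-X*s_+(Z-.016)*c
q=np.c_[bxx[m],Y[m],bz[m]]
print("bin frame pct",np.percentile(q,[1,5,25,50,75,95,99],axis=0).round(4))
t=q[q[:,2]>.0645]; print(len(t),t.mean(0), t.min(0),t.max(0))
```

```text
6.55 [ 0.61987651 -0.05363541  0.1886558 ]
390
bin frame pct [[ 0.0858 -0.0588  0.0225]
 [ 0.0883 -0.0568  0.0246]
 [ 0.0945 -0.0505  0.0346]
 [ 0.1006 -0.0454  0.069 ]
 [ 0.1203 -0.0429  0.0702]
 [ 0.1221 -0.0359  0.0712]
 [ 0.1228 -0.0335  0.0715]]
241 [ 0.09568886 -0.04731697  0.06993267] [ 0.08445606 -0.05962703  0.06737985] [ 0.10373273 -0.03550657  0.07177565]
```

View pics/w4.png

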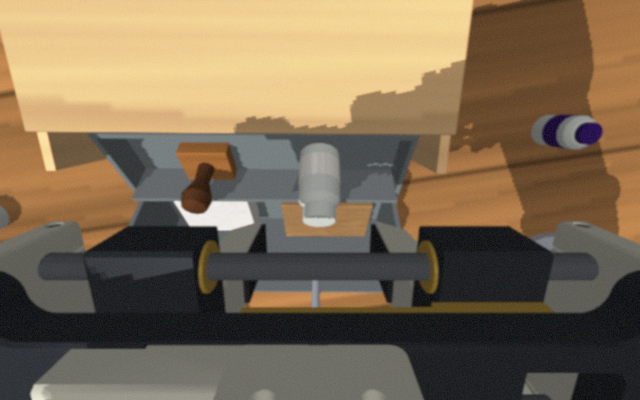

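carry_out:
  steps: [0.65,0.01,0,-0.2,0,0.65,0.01,0,-0.4,0,0.65,0.01,0,-0.55,0,0.65,0.01,0,-0.69,0,0.65,0.01,0,-0.69,0,0.4,0.01,0,-0.69,0,0.1,0.01,0,-0.69,0,0.1,0.01,0,-0.69,0,0.1,0.01,0,-0.69,0,0.1,0.01,0,-0.69,0]
  grip_force: 5

```text
clock: 7.6
position: [0.6224, -0.055, 0.1222]
ee_rot: [-0.172, -2.139, 2.139]
force: [0.2, 0.3, 1.4]
width: 0.33
```

carry_out:
  steps: [0.1,0,0,0,0,0.1,0,0,0,0]

```text
clock: 7.8
position: [0.6224, -0.055, 0.122]
ee_rot: [-0.171, -2.139, 2.139]
force: [-0.7, -0.2, 3.1]
width: 0.329
```

carry_out:
  steps: [0.5,0,0,0,0,0.5,0,0,0,0,0.5,-0.04,0.006,0.06,0,0.5,-0.04,0.006,0.06,0,0.1,-0.04,0.006,0.06,0,0.1,-0.04,0.006,0.06,0,0.1,-0.04,0.006,0.06,0,0.1,-0.04,0.006,0.06,0]
  grip_force: 6

```text
clock: 8.6
position: [0.6181, -0.0545, 0.1276]
ee_rot: [-0.171, -2.138, 2.138]
force: [-0.0, -0.8, 0.7]
width: 0.276
```

carry_out:
  steps: [0.1,0,0,0,0,0.1,0,0,0,0]

```text
clock: 8.8
position: [0.6181, -0.0546, 0.1277]
ee_rot: [-0.171, -2.138, 2.138]
force: [-0.6, -0.7, -0.0]
width: 0.276
```

carry_out:
  steps: [0.1,-0.02,0,0.1,0,0.1,-0.05,0.01,0.25,0,0.1,-0.1,0.02,0.4,0,0.1,-0.15,0.02,0.55,0,0.1,-0.2,0.03,0.7,0,0.1,-0.25,0.04,0.85,0,0.1,-0.3,0.05,1,0,0.1,-0.3,0.05,1,0]

```text
clock: 9.6
position: [0.5887, -0.0493, 0.2306]
ee_rot: [-0.175, -2.14, 2.14]
force: [-0.0, 0.8, -0.8]
width: 0.272
```

Run:
```python
from h import *
s=arm.observe(); print(s["width"],s["position"])
im,d,P=cloud("side"); save("s5.png",cv2.resize(im[60:260,200:400],None,fx=3,fy=3))
```

```text
0.27230165228684106 [ 0.58873236 -0.04934182  0.23055857]
```

View pics/s5.png

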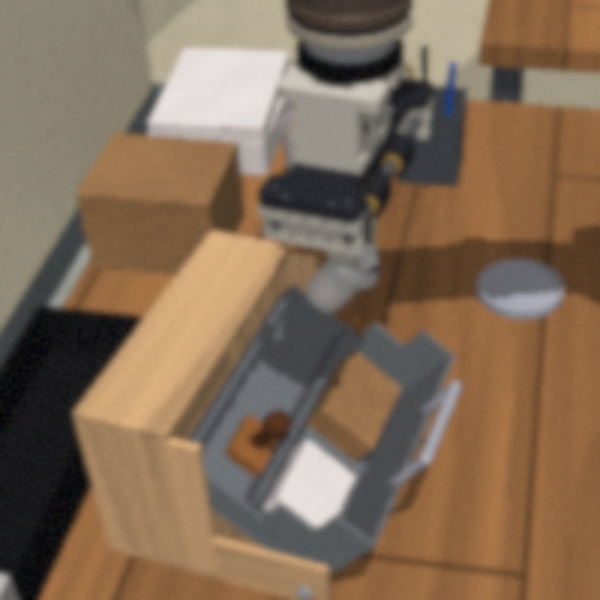

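carry_out:
  steps: [0.1,-0.2,-0.3,0,0,0.1,-0.4,-0.6,0,0,0.1,-0.6,-0.9,0,0,0.1,-0.6,-0.9,0,0]

```text
clock: 10.05
position: [0.5249, -0.145, 0.2268]
ee_rot: [-0.175, -2.13, 2.136]
force: [-0.3, -0.2, -0.9]
width: 0.274
```

carry_out:
  steps: [0.1,-0.2,-0.3,0,0,0.1,-0.4,-0.6,0,0,0.1,-0.6,-0.9,0,0,0.1,-0.6,-0.9,-0.3,0,0.1,-0.6,-0.9,-0.6,0,0.1,-0.6,-0.9,-0.6,0]

```text
clock: 10.65
position: [0.4655, -0.2286, 0.1639]
ee_rot: [-0.163, -2.137, 2.132]
force: [-0.1, -0.1, -0.7]
width: 0.278
```

carry_out:
  steps: [0.1,-0.2,-0.3,0,0,0.1,-0.4,-0.6,0,0,0.1,-0.54,-0.86,-0.2,0,0.1,-0.54,-0.86,-0.5,0,0.1,-0.54,-0.86,-0.8,0,0.1,-0.54,-0.86,-0.85,0,0.1,-0.54,-0.86,-0.85,0]

```text
clock: 11.35
position: [0.4144, -0.3151, 0.0829]
ee_rot: [-0.169, -2.139, 2.137]
force: [0.1, -0.4, -0.7]
width: 0.274
```

Run:
```python
from h import *
s=arm.observe(); print(s["width"],s["position"],s["force"],s["joints"].round(2))
im,d,P=cloud("side"); save("s6.png",cv2.resize(im[80:230,290:480],None,fx=4,fy=4))
```

```text
0.2741151889377814 [ 0.4143747  -0.31511015  0.08290304] [ 0.14815665 -0.41710977 -0.70072444] [ 0.59  0.44 -0.06  1.98  0.04  0.72 -1.22]
```

View pics/s6.png

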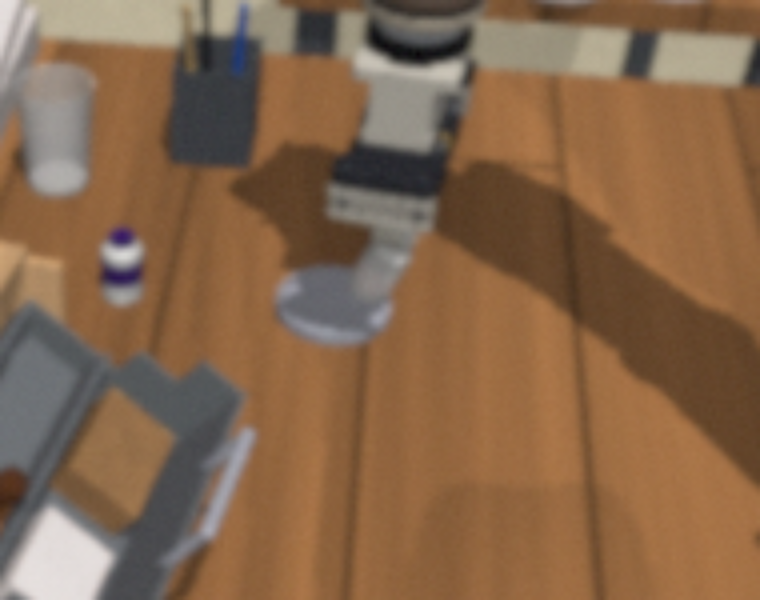

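carry_out:
  steps: [0.1,0,0,-0.08,0,0.1,0,0,-0.14,0,0.1,0,0,-0.18,0,0.1,0,0,-0.2,0,0.1,0,0,-0.2,0]
  grip_force: 4

```text
clock: 11.9
position: [0.4143, -0.3157, 0.0629]
ee_rot: [-0.171, -2.138, 2.139]
force: [0.1, 0.0, 2.7]
width: 0.278
```

Run:
```python
from h import *
c=camera_info("side"); s=arm.observe(); print(s["force"],s["position"])
im,d,P=cloud("side")
X=P; h=cv2.cvtColor(im,cv2.COLOR_RGB2HSV)
Q=P-np.array([.453,-.322,0]); bx=np.array([.987,-.162,0]);by=np.array([.162,.987,0])
a=Q@bx; b=Q@by; Z=P[...,2]
m=(abs(a)<.05)&(abs(b)<.022)&(Z>.014)&(Z<.06)
for lo in np.arange(.014,.062,.006):
    k=m&(Z>=lo)&(Z<lo+.006)
    if k.sum(): print(round(lo,3),k.sum(),a[k].min().round(4),np.median(a[k]).round(4),a[k].max().round(4),"y",b[k].min().round(3),b[k].max().round(3))
```

```text
[0.07306541 0.0218867  2.68761571] [ 0.41434052 -0.31571043  0.06287964]
0.014 17 -0.0496 -0.0338 0.0344 y -0.019 0.017
0.02 17 -0.0482 -0.0301 -0.0143 y -0.003 0.018
0.026 17 -0.0483 -0.0326 -0.0178 y 0.008 0.02
0.032 15 -0.0477 -0.0345 -0.0196 y 0.004 0.018
0.038 15 -0.0473 -0.0345 -0.0214 y -0.001 0.022
0.044 12 -0.0499 -0.0333 -0.025 y 0.005 0.018
0.05 17 -0.0495 -0.0366 -0.0263 y -0.002 0.021
0.056 9 -0.0478 -0.0419 -0.0313 y 0.008 0.019
```

carry_out:
  steps: [0.1,0.03,-0.005,0,0,0.1,0.06,-0.01,0,0,0.1,0.09,-0.015,-0.002,0,0.1,0.12,-0.02,-0.006,0,0.1,0.15,-0.024,-0.01,0,0.1,0.18,-0.03,-0.015,0,0.1,0.21,-0.034,-0.02,0,0.1,0.21,-0.034,-0.022,0]

```text
clock: 12.75
position: [0.4353, -0.3189, 0.0605]
ee_rot: [-0.17, -2.138, 2.138]
force: [-0.2, 0.6, 6.3]
width: 0.278
```

```bash
cat > m.py <<'E'
from h import *
s=arm.observe(); print(s["clock"],s["force"],s["position"],s["width"])
bx=np.array([.987,-.162,0]);by=np.array([.162,.987,0])
for n in("side","top"):
    im,d,P=cloud(n)
    Q=P-np.array([.453,-.322,0]); a=Q@bx; b=Q@by; Z=P[...,2]
    m=(abs(a)<.05)&(abs(b)<.024)&(Z>.014)&(Z<.06)
    for lo in np.arange(.014,.062,.006):
        k=m&(Z>=lo)&(Z<lo+.006)
        if k.sum(): print(n,round(lo,3),k.sum(),a[k].min().round(4),np.median(a[k]).round(4),a[k].max().round(4),"y",b[k].min().round(3),b[k].max().round(3))
    if n=="side": save("s%d.png"%int(s["clock"]*10),cv2.resize(im[110:185,330:430],None,fx=7,fy=7,interpolation=cv2.INTER_CUBIC))
E
python3 m.py; ls pics
```

```text
12.75 [-0.16375778  0.62452163  6.3356995 ] [ 0.4353406  -0.31886796  0.06046711] 0.2783797580982043
side 0.014 13 -0.0464 -0.0274 -0.0125 y -0.006 0.019
side 0.02 19 -0.0446 -0.0303 -0.0117 y 0.005 0.02
side 0.026 19 -0.0437 -0.0298 -0.011 y 0.002 0.022
side 0.032 10 -0.0404 -0.0272 -0.0147 y 0.01 0.019
side 0.038 20 -0.0437 -0.0301 -0.0138 y -0.004 0.018
side 0.044 14 -0.0438 -0.0323 -0.0133 y 0.0 0.019
side 0.05 27 -0.0436 -0.0296 -0.0123 y -0.008 0.018
side 0.056 6 -0.0385 -0.0333 -0.0191 y 0.007 0.014
top 0.014 2 0.0432 0.0443 0.0454 y 0.013 0.015
crop.png
s127.png
s2.png
s3.png
s5.png
s6.png
side1.png
t3.png
top1.png
w4.png
```

View pics/s127.png

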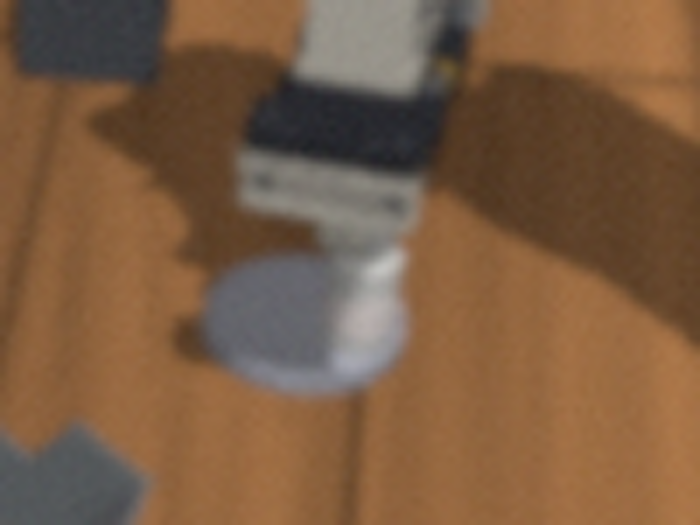

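carry_out:
  steps: [0.1,0,0,0.04,0,0.1,0,0,0.1,0,0.1,0.08,-0.013,0.1,0,0.1,0.18,-0.03,0.1,0,0.1,0.25,-0.045,0.1,0,0.1,0.25,-0.045,0.1,0,0.1,0.25,-0.045,0.06,0,0.1,0.25,-0.045,0.03,0,0.1,0.25,-0.045,0.015,0,0.1,0.25,-0.045,0.005,0,0.1,0.25,-0.045,0.005,0]
  grip_force: 6

```text
clock: 13.95
position: [0.4599, -0.3234, 0.0609]
ee_rot: [-0.171, -2.138, 2.138]
force: [-0.5, -0.3, -0.2]
width: 0.278
```

```bash
python3 m.py
```

```text
13.95 [-0.45200914 -0.31022098 -0.23690559] [ 0.45987899 -0.32343763  0.06088104] 0.27778523192859594
side 0.014 13 -0.0166 -0.0046 0.0106 y 0.009 0.019
side 0.02 17 -0.0187 -0.0065 0.0109 y 0.006 0.018
side 0.026 14 -0.0194 -0.0029 0.0116 y -0.001 0.02
side 0.032 17 -0.0195 -0.0049 0.0134 y 0.002 0.02
side 0.038 20 -0.0188 -0.0064 0.0133 y 0.003 0.018
side 0.044 13 -0.0188 -0.0051 0.0099 y 0.006 0.016
side 0.05 25 -0.018 -0.0076 0.0111 y -0.005 0.02
side 0.056 8 -0.0143 -0.0071 0.0031 y 0.005 0.016
top 0.014 1 -0.0442 -0.0442 -0.0442 y -0.007 -0.007
```

carry_out:
  steps: [0.1,0,0,-0.01,0,0.1,0,0,-0.015,0,0.1,0,0,-0.015,0]

```text
clock: 14.35
position: [0.4606, -0.3237, 0.0603]
ee_rot: [-0.172, -2.138, 2.139]
force: [-1.3, 0.5, 5.9]
width: 0.279
```

carry_out:
  steps: [0.1,0,0,0.007,0,0.28,0,0,0.007,0,0.32,0,0,0.007,0,0.4,0,0,0.007,0,0.5,0,0,0.007,0,0.6,0,0,0.007,0,0.6,0,0,0.05,0,0.6,0,0,0.2,0,0.6,0,0,0.4,0,0.6,0,0,0.7,0,0.6,0,0,1,0,0.6,0,0,1,0]
  grip_force: 3

```text
clock: 15.55
position: [0.4623, -0.3248, 0.1639]
ee_rot: [-0.178, -2.138, 2.145]
force: [0.5, 0.1, 1.0]
width: 0.596
```

carry_out:
  steps: [0.6,-0.3,-0.3,0.2,0,0.6,-0.6,-0.8,0.5,0,0.6,-0.6,-1,0.5,0,0.6,-0.6,-1,0.5,0]

```text
clock: 15.95
position: [0.3975, -0.4291, 0.2108]
ee_rot: [-0.179, -2.13, 2.139]
force: [1.0, 0.5, -1.0]
width: 0.601
```

```bash
cat >> m.py <<'E'
save("t15.png",cv2.resize(im[90:290,250:500],None,fx=3,fy=3))
h=cv2.cvtColor(im,cv2.COLOR_RGB2HSV)
k=(Z>.055)&(Z<.08)&(abs(a)<.05)&(abs(b)<.05); print("cap",k.sum(),P[k].mean(0),a[k].mean(),b[k].mean())
E
python3 m.py
```

```text
15.95 [ 0.98339442  0.531023   -1.00892135] [ 0.3974772  -0.42911298  0.2108305 ] 0.600634984680311
side 0.014 12 -0.036 -0.0102 0.0103 y -0.023 0.022
side 0.02 18 -0.0183 -0.0054 0.0109 y 0.006 0.021
side 0.026 17 -0.0196 -0.0012 0.0119 y 0.001 0.021
side 0.032 15 -0.0192 -0.0092 0.012 y 0.001 0.017
side 0.038 19 -0.0191 -0.0025 0.0138 y 0.003 0.02
side 0.044 16 -0.0189 -0.0079 0.0095 y 0.002 0.019
side 0.05 23 -0.0174 -0.0039 0.0127 y -0.01 0.019
side 0.056 11 -0.0168 -0.0083 0.0082 y 0.001 0.016
top 0.014 13 -0.047 -0.0017 0.0445 y -0.009 0.022
top 0.02 11 -0.0153 -0.0012 0.0166 y 0.003 0.018
top 0.026 10 -0.0167 -0.0012 0.0126 y 0.005 0.018
top 0.032 14 -0.0162 0.0005 0.0134 y 0.005 0.018
top 0.038 10 -0.0121 -0.0016 0.0138 y 0.01 0.017
top 0.044 13 -0.0156 -0.0023 0.0141 y 0.006 0.017
top 0.05 42 -0.0166 -0.0004 0.0163 y -0.004 0.017
top 0.056 11 -0.0121 0.0034 0.0138 y -0.001 0.015
cap 118 [ 0.45368027 -0.31873498  0.06625224] 0.0001424961938692687 0.0033327743908780193
```

View pics/t15.png

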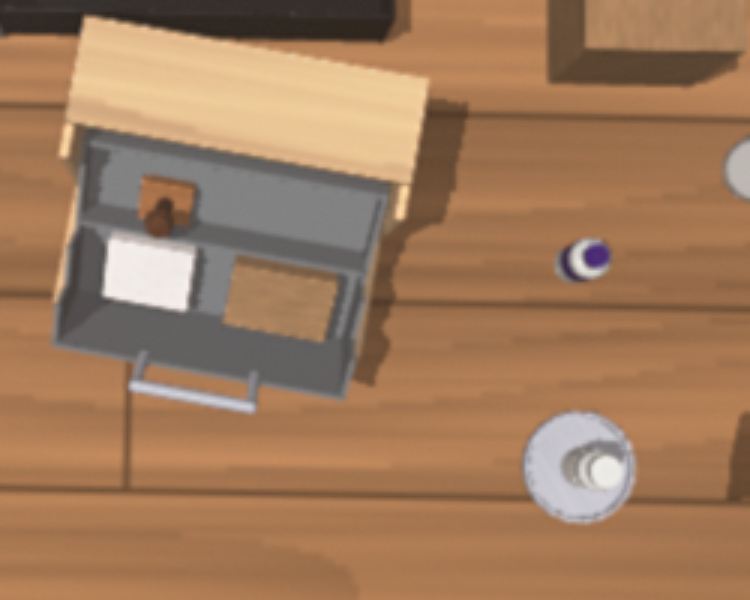

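```bash
python3 -c "
from cell import arm
print(arm.sign_off())"
```

```text
the job is handed in; nothing more can be done
None
```

The ink bottle is standing upright in the steel dish, the bin is tipped forward to its stop, and the stamp is still in the back row. I handed the job in at about 16 s; no verdict was reported.

- **Tipping:** I pulled the hoop handle until the bin met its stop; the wrist force rose to about 28 N in all there.
- **Grasp:** The first grip caught the bottle's shoulder, with the opening at about 30 mm instead of the cap's 26 mm. I opened and gripped again higher, on the cap, before lifting.
- **Placing:** The bottle came out leaning, because the tool can only point straight down. I stood it up against the dish floor, but it ended about 28 mm off centre by the side view. I lifted it 10 mm while still gripped, recentred it, and set it down with about 6 N of contact before letting go.

**Last checks:**
- The cap was about 3 mm from the dish centre (the side view suggested about 4 mm).
- The bottle's sides were vertical in both views.
- Measured cap points averaged 66 mm above the table, against an expected top of 68 mm.
- The gripper was clear of everything.

No final check failed.

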